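Hold a strip carton in the corner of the date coder

TASK

The small carton of test strips is to get its opening date printed: swing the guard lever of the date coder fully up first, then stand the carton on the coder's plate and push it into the corner, its long side flat against the back stop and its end flat against the side stop, in front of the window. Finish holding it there: keep your grip or touch on the carton and a light steady pressure against both stops at once (a few newtons on each, without crushing it), and do not let go. Leave the specimen cup, the pad of lens tissue and the timer where they are.

Things in the scene. Friction and masses are not known exactly. Their poses are not given: they have to be found in the camera images.
- coder: Bench date coder, fixed: polished plate 84 x 172 mm (x -72..12, y -95..77 mm), top 6 mm above the worktop, two low stops, grey head (x -50..8, y 26..74 mm, 40 mm high) with a dark window facing -y. Origin on the worktop below the inner corner where the stop faces meet; z up; the pocket for the carton is on the -x, -y side. x points roughly away from the robot, y to its left.
- seat (a point): Top of the plate where the carton's origin lies when fully seated (carton's y along the coder's y): x -21, y -37.5, z 6 mm in the coder's frame.
- back_stop: Steel bar 8 x 76 x 10 mm on the plate, top 16 mm above the worktop; its stop face is the plane x = 0 of the coder and looks to -x (to the robot); it runs from y = -82 to -6 mm. Same origin and axes as the coder. Rigid, polished (plate and stops: friction about 0.2); nothing stands behind it.
- side_stop: Steel bar 46 x 8 x 10 mm on the plate, top 16 mm above the worktop; its stop face is the plane y = 0 of the coder and looks to -y; it runs from x = -52 to -6 mm. Same origin and axes as the coder. Rigid, polished.
- guard (a joint): Angle a of the guard lever, rad: 0 lowered (arm level over the side stop, 16 mm into the pocket, so the carton cannot come home), 1.5 fully up at its end stop (arm upright, tab over the head, pocket clear). Hinge along the coder's x. About 1 N at the tab moves it; no spring, it stays where it is left.
- guard_tab (a point): Middle of the upright thumb tab at the end of the dark steel lever: 14 mm wide (coder's x), 7 mm thick, from 13.5 mm below to 6.5 mm above this point (at a = 0, 38 mm above the worktop); can be pinched across its width from above. From guard_hinge, in the coder's axes, mm: y = -30.5 cos a + 10 sin a, z = 30.5 sin a + 10 cos a.
- guard_hinge (a point): On the lever's hinge axis, mid width: x -21, y 18, z 28 mm in the coder's frame. Small hinge cheeks beside it, 34 mm wide together, reach 35 mm above the worktop.
- strip_carton: Small closed upright white carton with a coloured end, rigid, 42 (x) x 75 (y) x 52 (z) mm, about 60 g; origin in the middle of its underside; y along its length. It stands on the worktop to the right of the coder. Either end may face the side stop. Grip it across its 42 mm width, above the stops, so that the fingers clear them.
- specimen_cup: White lidded specimen cup, 65 mm across, 71 mm high; origin in the middle of its underside. Bystander; stands in line with the carton, in front of it or behind it, not always on the same side.
- lens_pad: Flat pad of lens tissue, 35 x 57 x 12 mm, lying on the worktop; origin in the middle of its underside. Bystander.
- lab_timer: Small white timer with a display, 60 x 64 x 18 mm, lying on the worktop; origin in the middle of its underside. Bystander.
Mind the look-alikes: they are no part of the job. Several things have the shape of the strip_carton; the one meant has the colours described above.

How it is judged:
By the outcome, as a careful person would: the job done as asked, in the order asked, and still so for the second after the job is handed in, while the arm keeps its last pose, push and grip.
It also fails if it takes over 64 s, if anything falls off the work surface, if the arm or the gripper's body presses on something with over 40 N, if the wrist force passes 120 N, or if a joint passes its speed limit or range.

ROBOT

A 6-joint arm with a two-finger parallel gripper is mounted at the origin on a cart in front of the work surface, level with it; the furniture and walls round the work are solid. World frame = base frame: x ahead of the robot, y to its left, z up, the work surface at z = 0. Lengths are in m, angles in rad, forces in N, time in s.
With the tool pointing down it reaches from about 0.275 to 0.975 m from the base axis. Payload 8.4 kg.
Tool frame: the origin (TCP) lies midway between the tips of the shut fingers; the grasp point (between the pads) lies 19 mm behind it; x points along the fingers, y is the direction in which the jaws open and shut, and the axes are right-handed (so a half turn about x gives the same grasp; the last joint's range is limited). The gripper opens to 92 mm and grips with 3 to 60 N. Pads are 20 mm wide; open, the fingers measure 128 mm over their backs; the gripper's body (75 mm by 189 mm) begins 69 mm behind the grasp point.
Start: joints at [1.177, 0.353, 1.633, -0, 1.155, -0.002], TCP at [0.239, 0.578, 0.215] pointing down, gripper open.
Joint ranges: [-2.63, 2.63], [-0.92, 2.1], [0.06, 2.66], [-1.3, 4.44], [0, 2.69], [-3.02, 3.02]. Speed limits (rad/s): [2.22, 2.22, 2.79, 3.14, 3.14, 3.14].

INTERFACE

Orientations are given as a rotation vector (axis times angle).
In Python, from rig import bot gives the robot as it stands.
- The arm moves only by the shell command python3 -m handwheel 'ROWS' [OPENING] [FORCE]. ROWS is JSON, a list of rows, each an object of numbers: "dx", "dy", "dz": the shift along the world's x, y, z in m; "rx", "ry", "rz": the turn, a rotation vector about the world's x, y, z in degrees. A call has 1 to 10 rows; each row shifts and turns the commanded pose from where the row before left it; what a row does not reach is not made up. A row lasts 1/12 s, in which the tool goes at most 41.7 mm and 7.16 degrees, less where a joint would pass 70% of its speed; a pose out of reach is approached as far as the arm can. A call with a gripper value outside its range is refused whole. OPENING is the closure in counts, from 0 (fully open) to 255 (shut), set as the call begins (- or left out, the last holds). The fingers move at their own pace and stop on an object; FORCE is the grip in N (left out, the last holds). Time passes only in rows, so rows that do not move let the fingers close. It gives the time, the measured TCP pose, the force and the opening at its end, in the units of the state.
- bot.sense(): the state, without advancing time (a new reading comes with each control period).
- bot.grab_frame(name): name is "scene" or "side" or "wrist"; returns (picture, depth): 400x640x3 uint8, blue, green, red; 400x640 float32, m along the optical axis (not along the pixel's ray), 0 where there is no reading.
- bot.camera_params(name): a dict with "fx", "fy", "cx", "cy" (pixels), "R" (3x3) and "t" (3): a world point X has camera coordinates R X + t. Camera axes: x right, y down, z forward; pixel columns grow to the right and rows downward; lengths in m; the calibration is good to about 2 mm. A picture is of the moment at which its call begins: read the wrist's pose just before it. camera_params takes no time and is no camera call; for the wrist camera it gives the pose at the moment of the call.
- bot.hand_in(): hands the job in, once; it reports no verdict.
The state is a dict: "t": time; "joints": joint angles; "joint_vel": joint speeds; "joint_efforts": joint torques, N m; "ee_pos": TCP position; "ee_rot": TCP orientation; "ft_force": force on the tool from outside, world axes, zero at the start; "ft_torque": the same for the moment, N m; "width": opening from 0.0 (shut) to 1.0 (fully open).
Only numpy, scipy, OpenCV 4.12 (cv2) and the standard library are available. Lean on these libraries where they do the work, as an engineer would, in place of code of your own. Each camera call takes 0.05 s, during which the arm holds its last target. There are 200 camera calls.

## Working session

There is one attempt and no reset: what is moved stays moved. The work goes in short steps, Python scripts to look and compute and a shell command to move; the robot and the scene stay as the last step left them, time stands still between calls to the robot, and variables do not carry over. Pictures are saved under pics/ and viewed, about 8 in all and at most 12, crops included, and the job is handed in when it is done.

```bash
mkdir -p pics; ls; python3 - <<'E'
from rig import bot
import cv2,numpy as np
s=bot.sense();print(s['t'],s['ee_pos'],s['ee_rot'],s['width'])
for n in("scene","side"):
    p,d=bot.grab_frame(n);cv2.imwrite(f"pics/{n}0.png",p);np.save(f"pics/{n}0.npy",d)
    c=bot.camera_params(n);print(n,c)
    np.savez(f"pics/{n}_cam.npz",**c)
E
```

```text
pics
0.0 [0.23847787 0.57718169 0.21387223] [ 0.30626206  1.54909282 -0.30842588] 0.995062938728318
scene {'fx': 494.23781252281407, 'fy': 494.23781252281407, 'cx': 326.3725704676123, 'cy': 197.6568157456464, 'R': array([[ 0.88198508, -0.47049253, -0.02718625],
       [-0.22304646, -0.36591486, -0.90352454],
       [ 0.41515369,  0.80295896, -0.42767314]]), 't': array([-0.37786534,  0.23314181,  0.69557417])}
side {'fx': 386.76108393499345, 'fy': 386.76108393499345, 'cx': 316.6600085527396, 'cy': 197.28282169945814, 'R': array([[ 0.98473419, -0.17374824, -0.01049356],
       [-0.084244  , -0.42297095, -0.90221867],
       [ 0.15232043,  0.88932959, -0.43115121]]), 't': array([-0.50668511,  0.18161575,  0.59984893])}
```

View pics/scene0.png

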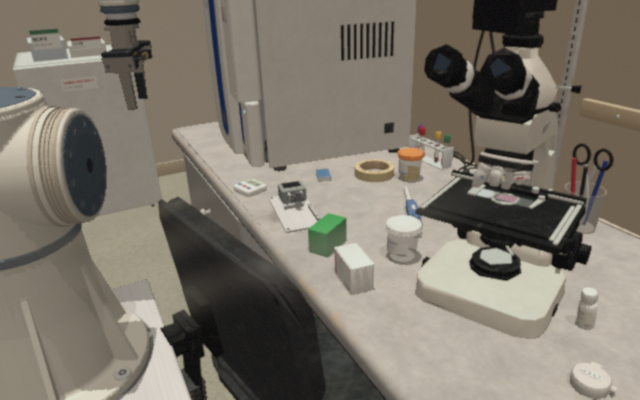

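View pics/side0.png

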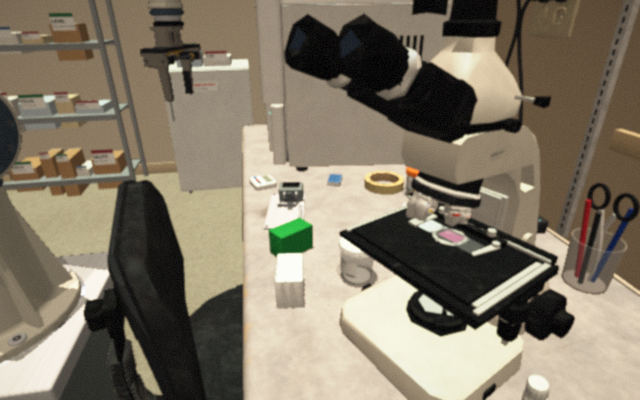

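The scene view shows the coder at about (292,195), a green box at (328,235), a white box at (354,268), the cup at (403,240), the timer at (250,187) and a blue pad at (323,175). Next: 3D positions and a magnified crop.

```bash
cat > h.py <<'E'
import numpy as np,cv2
def pt(c,u,v,d):
    X=np.array([(u-c['cx'])/c['fx']*d,(v-c['cy'])/c['fy']*d,d]);return c['R'].T@(X-c['t'])
def plane(c,u,v,z):
    r=c['R'].T@np.array([(u-c['cx'])/c['fx'],(v-c['cy'])/c['fy'],1]);o=-c['R'].T@c['t'];return o+r*(z-o[2])/r[2]
def cloud(c,d):
    v,u=np.mgrid[:d.shape[0],:d.shape[1]]
    X=np.stack([(u-c['cx'])/c['fx']*d,(v-c['cy'])/c['fy']*d,d],-1)
    P=(X-c['t'])@c['R'];P[d<=0]=np.nan;return P
E
python3 - <<'E'
from h import *
c=dict(np.load('pics/scene_cam.npz'));d=np.load('pics/scene0.npy');P=cloud(c,d)
for n,u,v in[('coder',290,188),('plate',295,213),('plateR',305,225),('plateL',275,208),('green',325,227),('white',350,255),('cup',403,222),('timer',250,185),('blue',323,173)]:print(n,P[v,u].round(3))
p=cv2.imread('pics/scene0.png')[165:305,230:430];cv2.imwrite('pics/c1.png',cv2.resize(p,None,fx=4,fy=4,interpolation=cv2.INTER_CUBIC))
E
```

```text
coder [0.495 0.297 0.04 ]
plate [0.479 0.24  0.005]
plateR [0.474 0.181 0.004]
plateL [0.45  0.285 0.006]
green [0.467 0.075 0.051]
white [ 0.458 -0.033  0.051]
cup [ 0.583 -0.011  0.07 ]
timer [0.441 0.422 0.013]
blue [0.632 0.399 0.011]
```

View pics/c1.png

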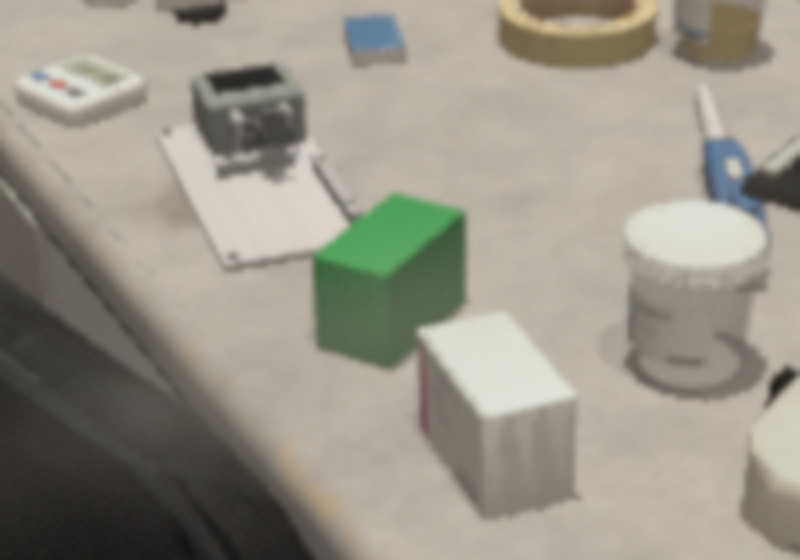

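The white carton has a magenta strip on its far end, so it is the right one. The all-green box is a look-alike. I'll move the wrist over the coder for a close look.

```bash
python3 -m handwheel '[{"dx":0.018,"dy":-0.035,"dz":0.012},{"dx":0.018,"dy":-0.035,"dz":0.012},{"dx":0.018,"dy":-0.035,"dz":0.012},{"dx":0.018,"dy":-0.035,"dz":0.012},{"dx":0.018,"dy":-0.035,"dz":0.012},{"dx":0.018,"dy":-0.035,"dz":0.012},{"dx":0.018,"dy":-0.035,"dz":0.012},{"dx":0.018,"dy":-0.035,"dz":0.012},{"dx":0.018,"dy":-0.035,"dz":0.012},{"dx":0,"dy":0,"dz":0}]'
python3 - <<'E'
from rig import bot
from h import *
from scipy.spatial.transform import Rotation as R
s=bot.sense();print(s['t'],s['ee_pos'],R.from_rotvec(s['ee_rot']).as_matrix().round(3))
c=bot.camera_params('wrist');p,d=bot.grab_frame('wrist');cv2.imwrite('pics/w1.png',p);np.savez('pics/w1.npz',d=d,**c);print(c)
E
```

```text
0.1 [0.23846645 0.5772383  0.21393758] [[-0.001  0.382  0.924]
 [-0.001  0.924 -0.382]
 [-1.    -0.001 -0.   ]]
{'fx': 295.5808216537654, 'fy': 295.5808216537654, 'cx': 320.4404686000304, 'cy': 199.53645444338918, 'R': array([[ 3.81842993e-01,  9.24226797e-01, -8.70086381e-04],
       [ 8.97975595e-01, -3.70774235e-01,  2.36994297e-01],
       [ 2.18713874e-01, -9.12759282e-02, -9.71510652e-01]]), 't': array([-0.62392108, -0.02617747,  0.38886628])}validation failed for argument at $[0]...
```

View pics/w1.png

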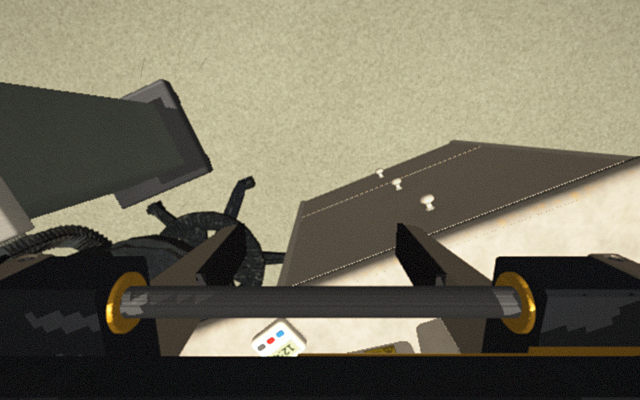

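```bash
python3 -m handwheel '[{"dx":0.018,"dy":-0.035,"dz":0.012,"rx":0,"ry":0,"rz":-6.75},{"dx":0.018,"dy":-0.035,"dz":0.012,"rx":0,"ry":0,"rz":-6.75},{"dx":0.018,"dy":-0.035,"dz":0.012,"rx":0,"ry":0,"rz":-6.75},{"dx":0.018,"dy":-0.035,"dz":0.012,"rx":0,"ry":0,"rz":-6.75},{"dx":0.018,"dy":-0.035,"dz":0.012,"rx":0,"ry":0,"rz":-6.75},{"dx":0.018,"dy":-0.035,"dz":0.012,"rx":0,"ry":0,"rz":-6.75},{"dx":0.018,"dy":-0.035,"dz":0.012,"rx":0,"ry":0,"rz":-6.75},{"dx":0.018,"dy":-0.035,"dz":0.012,"rx":0,"ry":0,"rz":-6.75},{"dx":0.018,"dy":-0.035,"dz":0.012,"rx":0,"ry":0,"rz":-6.75},{"dx":0.018,"dy":-0.035,"dz":0.0,"rx":0,"ry":0,"rz":-6.75}]' && python3 -m handwheel '[{"dx":0.02,"dy":-0.02,"dz":0,"rx":0,"ry":0,"rz":0},{"dx":0.02,"dy":-0.02,"dz":0,"rx":0,"ry":0,"rz":0},{"dx":0,"dy":0,"dz":0,"rx":0,"ry":0,"rz":0},{"dx":0,"dy":0,"dz":0,"rx":0,"ry":0,"rz":0}]'
python3 - <<'E'
from rig import bot
from h import *
from scipy.spatial.transform import Rotation as R
s=bot.sense();print(s['t'],s['ee_pos'],R.from_rotvec(s['ee_rot']).as_matrix().round(3))
c=bot.camera_params('wrist');p,d=bot.grab_frame('wrist');cv2.imwrite('pics/w2.png',p);np.savez('pics/w2.npz',d=d,**c)
E
```

```text
t: 0.98
ee_pos: [0.4199, 0.2263, 0.3249]
ee_rot: [1.215, 1.206, -1.21]
ft_force: [0.7, -0.4, 0.3]
width: 0.996
t: 1.32
ee_pos: [0.459, 0.1867, 0.3223]
ee_rot: [1.21, 1.209, -1.211]
ft_force: [-0.5, -0.1, -0.3]
width: 0.998
1.3167 [0.45901975 0.18669649 0.32227753] [[-0.001  1.    -0.002]
 [-0.    -0.002 -1.   ]
 [-1.    -0.001  0.   ]]
```

View pics/w2.png

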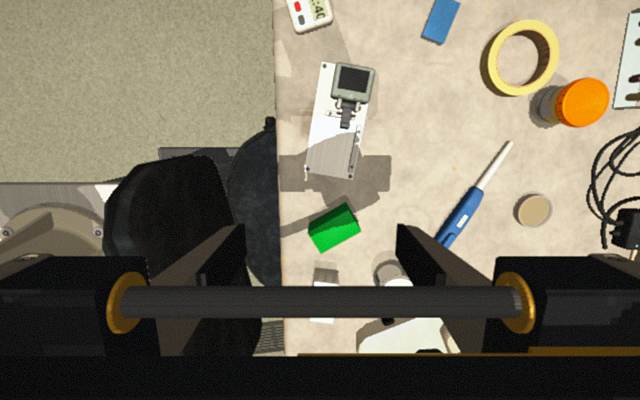

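Wrist view: the coder is at (340,120), turned slightly clockwise in the image. The green box is at (333,228) and the carton at (323,290), partly hidden. I'll enlarge the coder for its corners.

```bash
python3 - <<'E'
import cv2
p=cv2.imread('pics/w2.png')[55:190,290:400];cv2.imwrite('pics/c2.png',cv2.resize(p,None,fx=4.4,fy=4.4,interpolation=cv2.INTER_CUBIC))
E
```

```text
(no output)
```

View pics/c2.png

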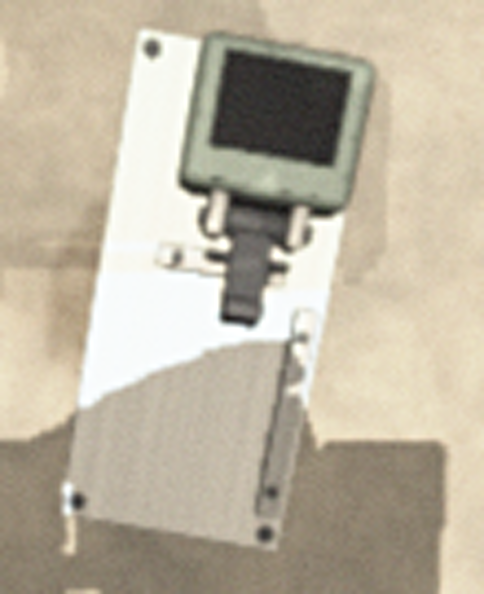

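```bash
python3 - <<'E'
from h import *
c=dict(np.load('pics/w2.npz'))
L=[(138,30,-72,77,6),(65,510,-72,-95,6),(275,549,12,-95,6),(208,32,-50,74,40),(378,58,8,74,40),(180,192,-50,26,40),(257,512,0,-82,16),(291,312,0,-6,16)]
W=np.array([plane(c,290+(u+.5)/4.4-.5,55+(v+.5)/4.4-.5,z/1e3)[:2] for u,v,x,y,z in L]);M=np.array([l[2:4] for l in L])/1e3
a=M-M.mean(0);b=W-W.mean(0)
th=np.arctan2((a[:,0]*b[:,1]-a[:,1]*b[:,0]).sum(),(a*b).sum())
R=np.array([[np.cos(th),-np.sin(th)],[np.sin(th),np.cos(th)]]);t=W.mean(0)-R@M.mean(0)
print(np.degrees(th),t,'res mm',((W-M@R.T-t)*1e3).round(1).tolist())
f=lambda x,y:(R@[x/1e3,y/1e3]+t).round(4)
print('tab0',f(-21,-12.5),'hinge',f(-21,18),'tab1.5',f(-21,18-30.5*np.cos(1.5)+10*np.sin(1.5)),'seat',f(-21,-37.5))
# carton from scene depth: top face points
c=dict(np.load('pics/scene_cam.npz'));P=cloud(c,np.load('pics/scene0.npy'))
m=(abs(P[...,2]-.051)<.006)&(abs(P[...,0]-.46)<.08)&(P[...,1]<.04)&(P[...,1]>-.12)
q=P[m][:,:2].astype(np.float32);print('carton',len(q),cv2.minAreaRect(q))
m=(abs(P[...,2]-.051)<.006)&(abs(P[...,0]-.46)<.08)&(P[...,1]>.03)&(P[...,1]<.14)
print('green',cv2.minAreaRect(P[m][:,:2].astype(np.float32)))
E
```

```text
-9.968608144903206 [0.51665441 0.26256769] res mm [[0.0, -0.9], [2.2, 2.1], [-1.4, 1.6], [1.3, -1.5], [-0.9, 0.6], [1.0, -3.0], [0.2, 2.3], [-2.4, -1.2]]
tab0 [0.4938 0.2539] hinge [0.4991 0.2839] tab1.5 [0.5004 0.2916] seat [0.4895 0.2293]
carton 698 ((0.46178093552589417, -0.03591777756810188), (0.07679253816604614, 0.04371650516986847), 81.0990219116211)
green ((0.47923150658607483, 0.08876432478427887), (0.07725683599710464, 0.04376634955406189), 30.691267013549805)
```

```bash
python3 -m handwheel '[{"dx":0.006,"dy":0.012,"dz":-0.035,"rx":0,"ry":0,"rz":-5},{"dx":0.006,"dy":0.011,"dz":-0.035,"rx":0,"ry":0,"rz":-5},{"dx":0.006,"dy":0.011,"dz":-0.035,"rx":0,"ry":0,"rz":0},{"dx":0.006,"dy":0.011,"dz":-0.035,"rx":0,"ry":0,"rz":0},{"dx":0.006,"dy":0.011,"dz":-0.035,"rx":0,"ry":0,"rz":0},{"dx":0.005,"dy":0.011,"dz":-0.035,"rx":0,"ry":0,"rz":0},{"dx":0,"dy":0,"dz":0,"rx":0,"ry":0,"rz":0},{"dx":0,"dy":0,"dz":0,"rx":0,"ry":0,"rz":0}]' 116 10
python3 - <<'E'
from rig import bot
from h import *
from scipy.spatial.transform import Rotation as R
s=bot.sense();print(s['t'],s['ee_pos'],s['width'],R.from_rotvec(s['ee_rot']).as_matrix().round(3))
c=bot.camera_params('wrist');p,d=bot.grab_frame('wrist');cv2.imwrite('pics/w3.png',p);np.savez('pics/w3.npz',d=d,**c)
E
```

```text
t: 2.03
ee_pos: [0.4915, 0.2552, 0.1112]
ee_rot: [1.331, 1.124, -1.339]
ft_force: [0.0, -0.2, 0.7]
width: 0.545
2.0333 [0.49151759 0.25515429 0.11122891] 0.5450153659034097 [[-0.004  0.985 -0.171]
 [-0.002 -0.171 -0.985]
 [-1.    -0.004  0.003]]
```

View pics/w3.png

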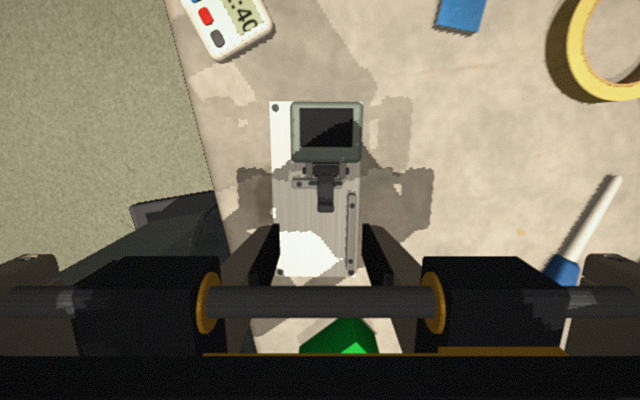

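Coder now aligned with the image: tab around (326,207), head corners (291,102) and (362,102), back stop's left edge around col 348, plate left edge col 272.

```bash
python3 - <<'E'
from h import *
c=dict(np.load('pics/w3.npz'))
for n,u,v,z in [('tab',326,206,.0445),('headL',291,102,.04),('headR',362,102,.04),('plTL',271.5,101,.006),('bs top',348,193,.016),('bs bot',347,275,.016),('plBL',273,276,.006),('plBR',359,277,.006)]: print(n,plane(c,u,v,z).round(4))
p=cv2.imread('pics/w3.png')[150:290,255:375];cv2.imwrite('pics/c3.png',cv2.resize(p,None,fx=4.2,fy=4.2,interpolation=cv2.INTER_CUBIC))
E
```

```text
tab [0.4957 0.2571 0.0445]
headL [0.4827 0.3428 0.04  ]
headR [0.5369 0.3334 0.04  ]
plTL [0.4629 0.3498 0.006 ]
bs top [0.5167 0.2582 0.016 ]
bs bot [0.5035 0.1766 0.016 ]
plBL [0.4287 0.1828 0.006 ]
plBR [0.5152 0.1669 0.006 ]
```

View pics/c3.png

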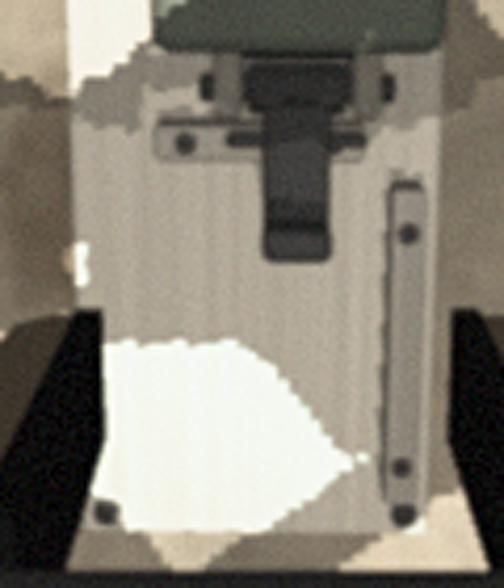

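```bash
python3 -m handwheel '[{"dx":0.003,"dy":0,"dz":-0.03,"rx":0,"ry":0,"rz":0},{"dx":0,"dy":0,"dz":-0.03,"rx":0,"ry":0,"rz":0},{"dx":0,"dy":0,"dz":-0.02,"rx":0,"ry":0,"rz":0},{"dx":0,"dy":0,"dz":-0.003,"rx":0,"ry":0,"rz":0},{"dx":0,"dy":0,"dz":0,"rx":0,"ry":0,"rz":0},{"dx":0,"dy":0,"dz":0,"rx":0,"ry":0,"rz":0}]' && python3 -m handwheel '[{"dx":0,"dy":0,"dz":0,"rx":0,"ry":0,"rz":0},{"dx":0,"dy":0,"dz":0,"rx":0,"ry":0,"rz":0},{"dx":0,"dy":0,"dz":0,"rx":0,"ry":0,"rz":0},{"dx":0,"dy":0,"dz":0,"rx":0,"ry":0,"rz":0},{"dx":0,"dy":0,"dz":0,"rx":0,"ry":0,"rz":0},{"dx":0,"dy":0,"dz":0,"rx":0,"ry":0,"rz":0},{"dx":0,"dy":0,"dz":0,"rx":0,"ry":0,"rz":0},{"dx":0,"dy":0,"dz":0,"rx":0,"ry":0,"rz":0}]' 255 8
python3 - <<'E'
import numpy as np
th=np.radians(-10);prev=None
for a in np.linspace(0,1.55,11):
    y=-30.5*np.cos(a)+10*np.sin(a);z=30.5*np.sin(a)+10*np.cos(a)
    if prev:print(round(a,2),(-np.sin(th)*(y-prev[0])).round(1),(np.cos(th)*(y-prev[0])).round(1),(z-prev[1]).round(1))
    prev=(y,z)
E
```

```text
t: 2.58
ee_pos: [0.498, 0.2553, 0.032]
ee_rot: [1.338, 1.121, -1.333]
ft_force: [0.6, 0.4, 0.5]
width: 0.547
t: 3.25
ee_pos: [0.4949, 0.2545, 0.0293]
ee_rot: [1.334, 1.124, -1.339]
ft_force: [-5.9, 1.9, 2.6]
width: 0.154
0.16 0.3 1.9 4.6
0.31 0.5 2.6 4.2
0.46 0.6 3.2 3.8
0.62 0.7 3.7 3.2
0.78 0.7 4.2 2.6
0.93 0.8 4.5 1.9
1.08 0.8 4.7 1.2
1.24 0.9 4.9 0.5
1.4 0.9 4.9 -0.3
1.55 0.8 4.8 -1.1
```

```bash
python3 -m handwheel '[{"dx":0.0003,"dy":0.0019,"dz":0.0046,"rx":0,"ry":0,"rz":0},{"dx":0.0005,"dy":0.0026,"dz":0.0042,"rx":0,"ry":0,"rz":0},{"dx":0.0006,"dy":0.0032,"dz":0.0038,"rx":0,"ry":0,"rz":0},{"dx":0.0007,"dy":0.0037,"dz":0.0032,"rx":0,"ry":0,"rz":0},{"dx":0.0007,"dy":0.0042,"dz":0.0026,"rx":0,"ry":0,"rz":0}]' && python3 -m handwheel '[{"dx":0.0008,"dy":0.0045,"dz":0.0019,"rx":0,"ry":0,"rz":0},{"dx":0.0008,"dy":0.0047,"dz":0.0012,"rx":0,"ry":0,"rz":0},{"dx":0.0009,"dy":0.0049,"dz":0.0005,"rx":0,"ry":0,"rz":0},{"dx":0.0009,"dy":0.0049,"dz":-0.0003,"rx":0,"ry":0,"rz":0},{"dx":0.0008,"dy":0.0048,"dz":-0.001,"rx":0,"ry":0,"rz":0},{"dx":0.0004,"dy":0.002,"dz":0,"rx":0,"ry":0,"rz":0},{"dx":0,"dy":0,"dz":0,"rx":0,"ry":0,"rz":0},{"dx":0,"dy":0,"dz":0,"rx":0,"ry":0,"rz":0}]'
```

```text
t: 3.67
ee_pos: [0.4975, 0.2694, 0.0477]
ee_rot: [1.332, 1.123, -1.34]
ft_force: [-5.7, -2.1, -1.5]
width: 0.153
t: 4.33
ee_pos: [0.5019, 0.2946, 0.0501]
ee_rot: [1.331, 1.123, -1.34]
ft_force: [-6.6, -4.9, 3.8]
width: 0.15
```

```bash
python3 -m handwheel '[{"dx":0,"dy":0,"dz":0,"rx":0,"ry":0,"rz":0},{"dx":0,"dy":0,"dz":0,"rx":0,"ry":0,"rz":0},{"dx":0,"dy":0,"dz":0,"rx":0,"ry":0,"rz":0},{"dx":0,"dy":0,"dz":0.02,"rx":0,"ry":0,"rz":0},{"dx":0,"dy":0,"dz":0.04,"rx":0,"ry":0,"rz":0},{"dx":0,"dy":0,"dz":0.04,"rx":0,"ry":0,"rz":0},{"dx":-0.003,"dy":-0.03,"dz":0.025,"rx":0,"ry":0,"rz":0},{"dx":-0.003,"dy":-0.03,"dz":0.025,"rx":0,"ry":0,"rz":0},{"dx":-0.003,"dy":-0.03,"dz":0.025,"rx":0,"ry":0,"rz":0},{"dx":-0.003,"dy":-0.03,"dz":0.025,"rx":0,"ry":0,"rz":0}]' 50 20 && python3 -m handwheel '[{"dx":-0.004,"dy":-0.034,"dz":0.016,"rx":0,"ry":0,"rz":0},{"dx":-0.004,"dy":-0.034,"dz":0.016,"rx":0,"ry":0,"rz":0},{"dx":-0.004,"dy":-0.034,"dz":0.016,"rx":0,"ry":0,"rz":0},{"dx":-0.004,"dy":-0.034,"dz":0.0,"rx":0,"ry":0,"rz":0},{"dx":-0.004,"dy":-0.034,"dz":0.0,"rx":0,"ry":0,"rz":0},{"dx":-0.004,"dy":-0.034,"dz":0.0,"rx":0,"ry":0,"rz":0},{"dx":-0.004,"dy":-0.034,"dz":0.0,"rx":0,"ry":0,"rz":0},{"dx":0,"dy":0,"dz":0,"rx":0,"ry":0,"rz":0},{"dx":0,"dy":0,"dz":0,"rx":0,"ry":0,"rz":0}]'
python3 - <<'E'
from rig import bot
from h import *
s=bot.sense();print(s['t'],s['ee_pos'],s['width'])
c=bot.camera_params('wrist');p,d=bot.grab_frame('wrist');cv2.imwrite('pics/w4.png',p);np.savez('pics/w4.npz',d=d,**c)
E
```

```text
t: 5.17
ee_pos: [0.4922, 0.1751, 0.2521]
ee_rot: [1.337, 1.122, -1.334]
ft_force: [1.0, -0.4, -0.2]
width: 0.798
t: 5.92
ee_pos: [0.4643, -0.0635, 0.2988]
ee_rot: [1.339, 1.119, -1.337]
ft_force: [-0.5, 0.8, -0.6]
width: 0.802
5.9167 [ 0.46429519 -0.06346499  0.29881635] 0.8021997813680153
```

View pics/w4.png

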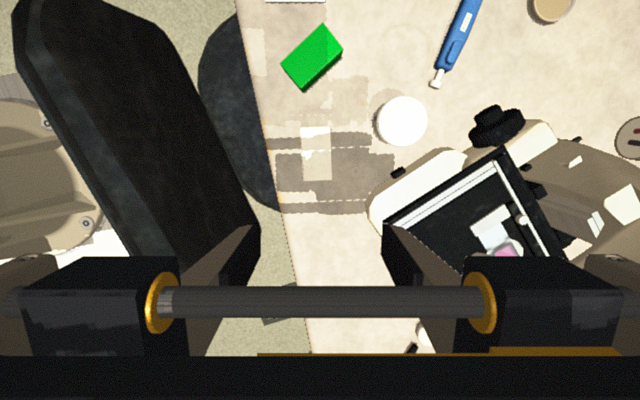

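The carton is at (316,153), nearly square to the image, and the microscope is to its right. I'll measure the carton, check clearance, and check the guard from the scene camera's depth.

```bash
python3 - <<'E'
from rig import bot
from h import *
z=np.load('pics/w4.npz');c=dict(z);P=cloud(c,z['d'])
m=(abs(P[...,2]-.052)<.006)&(abs(P[...,0]-.46)<.06)&(abs(P[...,1]+.036)<.06)
print('wrist',m.sum(),cv2.minAreaRect(P[m][:,:2].astype(np.float32)),np.nanmedian(P[m][:,2]))
q=P[(P[...,2]>.08)&(P[...,2]<.26)&(abs(P[...,1]+.036)<.09)&(P[...,0]>.5)];print('scope min x near',[(k,q[(q[:,1]>k)&(q[:,1]<k+.02)][:,0].min().round(3)) for k in np.arange(-.12,.05,.02) if ((q[:,1]>k)&(q[:,1]<k+.02)).any()])
p,d=bot.grab_frame('scene');cv2.imwrite('pics/scene1.png',p);S=cloud(dict(np.load('pics/scene_cam.npz')),d)
C=S[np.isfinite(S[...,0])&(S[...,0]>.42)&(S[...,0]<.56)&(S[...,1]>.2)&(S[...,1]<.36)]
R=np.array([[np.cos(-.174),np.sin(-.174)],[-np.sin(-.174),np.cos(-.174)]])
L=(C[:,:2]-[.5167,.2595])@R.T*1e3;h=C[:,2]*1e3
k=h>46;print('high pts',k.sum(),L[k].min(0),L[k].max(0),h[k].max())
k=(h>20)&(L[:,1]<5)&(L[:,1]>-40);print('over pocket',k.sum())
E
```

```text
wrist 1607 ((0.4627190828323364, -0.03331563621759415), (0.07520033419132233, 0.04216524213552475), 82.19051361083984) 0.05135600325470469
scope min x near [(np.float64(-0.12), np.float64(0.526)), (np.float64(-0.09999999999999999), np.float64(0.552)), (np.float64(-0.07999999999999999), np.float64(0.597)), (np.float64(-0.059999999999999984), np.float64(0.639)), (np.float64(-0.03999999999999998), np.float64(0.698))]
high pts 62 [-28.68399048   9.25727941] [-14.63675998  31.85131795] 63.318831775852054
over pocket 0
```

Guard is up: points at 63 mm height over y 9–32, and nothing over the pocket. Now grasping the carton.

```bash
python3 -m handwheel '[{"dx":0,"dy":0.015,"dz":-0.035,"rx":0,"ry":0,"rz":2.2},{"dx":-0.001,"dy":0.015,"dz":-0.035,"rx":0,"ry":0,"rz":0},{"dx":0,"dy":0,"dz":-0.04,"rx":0,"ry":0,"rz":0},{"dx":0,"dy":0,"dz":-0.04,"rx":0,"ry":0,"rz":0},{"dx":0,"dy":0,"dz":-0.04,"rx":0,"ry":0,"rz":0},{"dx":0,"dy":0,"dz":-0.04,"rx":0,"ry":0,"rz":0},{"dx":0,"dy":0,"dz":-0.03,"rx":0,"ry":0,"rz":0},{"dx":0,"dy":0,"dz":-0.02,"rx":0,"ry":0,"rz":0},{"dx":0,"dy":0,"dz":0,"rx":0,"ry":0,"rz":0},{"dx":0,"dy":0,"dz":0,"rx":0,"ry":0,"rz":0}]' && python3 -m handwheel '[{"dx":0,"dy":0,"dz":0,"rx":0,"ry":0,"rz":0},{"dx":0,"dy":0,"dz":0,"rx":0,"ry":0,"rz":0},{"dx":0,"dy":0,"dz":0,"rx":0,"ry":0,"rz":0},{"dx":0,"dy":0,"dz":0,"rx":0,"ry":0,"rz":0},{"dx":0,"dy":0,"dz":0,"rx":0,"ry":0,"rz":0},{"dx":0,"dy":0,"dz":0,"rx":0,"ry":0,"rz":0},{"dx":0,"dy":0,"dz":0,"rx":0,"ry":0,"rz":0},{"dx":0,"dy":0,"dz":0,"rx":0,"ry":0,"rz":0}]' 255 15
```

```text
t: 6.85
ee_pos: [0.4626, -0.0308, 0.0178]
ee_rot: [1.306, 1.145, -1.309]
ft_force: [0.5, -0.3, -0.3]
width: 0.805
t: 7.52
ee_pos: [0.4637, -0.032, 0.0191]
ee_rot: [1.309, 1.141, -1.307]
ft_force: [-1.0, 0.4, 8.3]
width: 0.454
```

```bash
python3 -m handwheel '[{"dx":0,"dy":0,"dz":0.02,"rx":0,"ry":0,"rz":0},{"dx":0,"dy":0,"dz":0.035,"rx":0,"ry":0,"rz":0},{"dx":0,"dy":0,"dz":0.035,"rx":0,"ry":0,"rz":0},{"dx":0.002,"dy":0.036,"dz":0.004,"rx":0,"ry":0,"rz":-1.1},{"dx":0.002,"dy":0.036,"dz":0,"rx":0,"ry":0,"rz":-1.1},{"dx":0.002,"dy":0.036,"dz":0,"rx":0,"ry":0,"rz":0},{"dx":0.002,"dy":0.036,"dz":0,"rx":0,"ry":0,"rz":0},{"dx":0.002,"dy":0.036,"dz":0,"rx":0,"ry":0,"rz":0},{"dx":0.002,"dy":0.036,"dz":0,"rx":0,"ry":0,"rz":0},{"dx":0.002,"dy":0.03,"dz":0,"rx":0,"ry":0,"rz":0}]' && python3 -m handwheel '[{"dx":0.002,"dy":0.007,"dz":0,"rx":0,"ry":0,"rz":0},{"dx":0,"dy":0,"dz":0,"rx":0,"ry":0,"rz":0},{"dx":0,"dy":0,"dz":0,"rx":0,"ry":0,"rz":0},{"dx":0,"dy":0,"dz":-0.03,"rx":0,"ry":0,"rz":0},{"dx":0,"dy":0,"dz":-0.03,"rx":0,"ry":0,"rz":0},{"dx":0,"dy":0,"dz":0,"rx":0,"ry":0,"rz":0},{"dx":0,"dy":0,"dz":0,"rx":0,"ry":0,"rz":0},{"dx":0,"dy":0,"dz":0,"rx":0,"ry":0,"rz":0}]'
python3 - <<'E'
from rig import bot
from h import *
from scipy.spatial.transform import Rotation as R
s=bot.sense();print(s['t'],s['ee_pos'],s['width'],s['ft_force'],R.from_rotvec(s['ee_rot']).as_matrix().round(3))
c=bot.camera_params('wrist');p,d=bot.grab_frame('wrist');cv2.imwrite('pics/w5.png',p);np.savez('pics/w5.npz',d=d,**c)
E
```

```text
t: 8.35
ee_pos: [0.4768, 0.2163, 0.1125]
ee_rot: [1.336, 1.122, -1.335]
ft_force: [0.3, -0.9, -0.7]
width: 0.454
t: 9.02
ee_pos: [0.4795, 0.2202, 0.0533]
ee_rot: [1.337, 1.121, -1.337]
ft_force: [-0.2, -0.3, -0.4]
width: 0.456
9.0167 [0.4794719  0.22020944 0.05326561] 0.4562171167286667 [-0.21942416 -0.28267921 -0.37160834] [[ 0.     0.985 -0.174]
 [-0.    -0.174 -0.985]
 [-1.     0.     0.   ]]
```

View pics/w5.png

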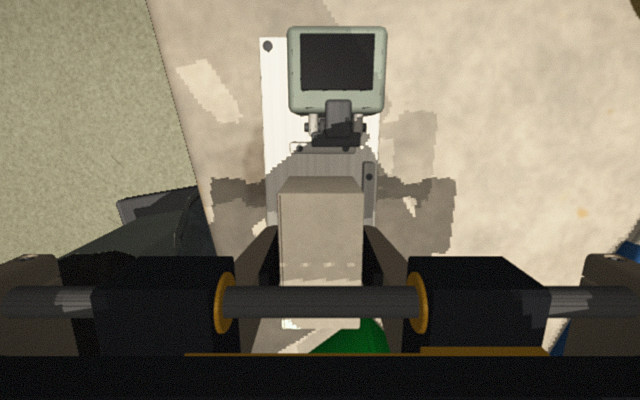

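The guard tab is upright over the head at (340,107). The carton hangs square to the coder with its front top edge at row 192, side stop at row about 152, back stop's left edge at col 363. Quick gap calculation.

```bash
python3 - <<'E'
from h import *
z=np.load('pics/w5.npz');c=dict(z);P=cloud(c,z['d'])
R=np.array([[np.cos(-.174),np.sin(-.174)],[-np.sin(-.174),np.cos(-.174)]])
m=(abs(P[...,2]-.0865)<.006)&(abs(P[...,0]-.48)<.05)&(P[...,1]>.18)&(P[...,1]<.27)
m[240:]=False;q=P[m];L=q[:,:2]@R.T*1e3
print('carton top z',np.median(q[:,2]),'x',np.percentile(L[:,0],[1,99]),'ymax',np.percentile(L[:,1],99))
for n,u,v,zz in[('backstop',363,170,.016),('sidestop',300,153,.016),('plateTL',261,38,.006),('headR',387,27,.04),('headL',289,27,.04)]:print(n,R@plane(c,u,v,zz)[:2]*1e3)
print('tcp',R@np.array([.4795,.2202])*1e3,'fit origin',R@np.array([.517,.262])*1e3)
E
```

```text
carton top z 0.08551197603186307 x [413.06704096 454.05430284] ymax 335.9848536831545
backstop [463.55741739 336.77485299]
sidestop [419.47793039 348.65412629]
plateTL [394.11587695 423.76908454]
headR [470.80522212 420.19200155]
headL [416.21873283 420.25203821]
tcp [434.13786817 299.88764799] fit origin [463.83506902 347.54859911]
```

```bash
python3 -m handwheel '[{"dx":0,"dy":0,"dz":-0.012,"rx":0,"ry":0,"rz":0},{"dx":0,"dy":0,"dz":-0.008,"rx":0,"ry":0,"rz":0},{"dx":0,"dy":0,"dz":-0.004,"rx":0,"ry":0,"rz":0},{"dx":0,"dy":0,"dz":-0.001,"rx":0,"ry":0,"rz":0},{"dx":0,"dy":0,"dz":0,"rx":0,"ry":0,"rz":0},{"dx":0,"dy":0,"dz":0,"rx":0,"ry":0,"rz":0},{"dx":0,"dy":0,"dz":0,"rx":0,"ry":0,"rz":0}]'; python3 -m handwheel '[{"dx":0,"dy":0,"dz":-0.001,"rx":0,"ry":0,"rz":0},{"dx":0,"dy":0,"dz":0,"rx":0,"ry":0,"rz":0},{"dx":0,"dy":0,"dz":0,"rx":0,"ry":0,"rz":0}]'; python3 -m handwheel '[{"dx":0,"dy":0,"dz":-0.001,"rx":0,"ry":0,"rz":0},{"dx":0,"dy":0,"dz":0,"rx":0,"ry":0,"rz":0},{"dx":0,"dy":0,"dz":0,"rx":0,"ry":0,"rz":0}]'
```

```text
t: 9.65
ee_pos: [0.4793, 0.2212, 0.0277]
ee_rot: [1.336, 1.122, -1.335]
ft_force: [-0.6, -0.0, -0.6]
width: 0.458
t: 9.9
ee_pos: [0.4791, 0.2211, 0.0263]
ee_rot: [1.336, 1.122, -1.336]
ft_force: [-0.7, -0.5, -0.6]
width: 0.458
t: 10.15
ee_pos: [0.479, 0.221, 0.0252]
ee_rot: [1.336, 1.122, -1.336]
ft_force: [0.3, 0.1, -1.1]
width: 0.455
```

```bash
python3 -m handwheel '[{"dx":0,"dy":0,"dz":-0.001,"rx":0,"ry":0,"rz":0},{"dx":0,"dy":0,"dz":0,"rx":0,"ry":0,"rz":0},{"dx":0,"dy":0,"dz":0,"rx":0,"ry":0,"rz":0}]'; python3 -m handwheel '[{"dx":0,"dy":0,"dz":-0.0005,"rx":0,"ry":0,"rz":0},{"dx":0,"dy":0,"dz":0,"rx":0,"ry":0,"rz":0},{"dx":0,"dy":0,"dz":0,"rx":0,"ry":0,"rz":0}]'
```

```text
t: 10.4
ee_pos: [0.4791, 0.2211, 0.025]
ee_rot: [1.336, 1.122, -1.336]
ft_force: [-1.9, -0.8, 10.3]
width: 0.455
t: 10.65
ee_pos: [0.4791, 0.2211, 0.025]
ee_rot: [1.336, 1.122, -1.336]
ft_force: [-4.7, -1.7, 17.4]
width: 0.456
```

```bash
python3 -m handwheel '[{"dx":0,"dy":0,"dz":0.0012,"rx":0,"ry":0,"rz":0},{"dx":0.003,"dy":-0.0005,"dz":0,"rx":0,"ry":0,"rz":0},{"dx":0.003,"dy":-0.0005,"dz":0,"rx":0,"ry":0,"rz":0},{"dx":0,"dy":0,"dz":0,"rx":0,"ry":0,"rz":0},{"dx":0,"dy":0,"dz":0,"rx":0,"ry":0,"rz":0}]'; python3 -m handwheel '[{"dx":0.001,"dy":-0.0002,"dz":0,"rx":0,"ry":0,"rz":0},{"dx":0,"dy":0,"dz":0,"rx":0,"ry":0,"rz":0},{"dx":0,"dy":0,"dz":0,"rx":0,"ry":0,"rz":0}]'; python3 -m handwheel '[{"dx":0.001,"dy":-0.0002,"dz":0,"rx":0,"ry":0,"rz":0},{"dx":0,"dy":0,"dz":0,"rx":0,"ry":0,"rz":0},{"dx":0,"dy":0,"dz":0,"rx":0,"ry":0,"rz":0}]'
```

```text
t: 11.07
ee_pos: [0.4858, 0.2201, 0.025]
ee_rot: [1.337, 1.122, -1.335]
ft_force: [1.1, 0.9, 2.0]
width: 0.458
t: 11.32
ee_pos: [0.4862, 0.2199, 0.025]
ee_rot: [1.336, 1.122, -1.336]
ft_force: [-0.2, 0.6, 3.9]
width: 0.454
t: 11.57
ee_pos: [0.4869, 0.2197, 0.025]
ee_rot: [1.336, 1.122, -1.336]
ft_force: [-0.6, 1.2, 4.8]
width: 0.455
```

Now y most of the way, then continue x in fine steps.

```bash
python3 -m handwheel '[{"dx":0.0005,"dy":0.003,"dz":0,"rx":0,"ry":0,"rz":0},{"dx":0.0005,"dy":0.003,"dz":0,"rx":0,"ry":0,"rz":0},{"dx":0.0004,"dy":0.002,"dz":0,"rx":0,"ry":0,"rz":0},{"dx":0,"dy":0,"dz":0,"rx":0,"ry":0,"rz":0},{"dx":0,"dy":0,"dz":0,"rx":0,"ry":0,"rz":0}]'; python3 -m handwheel '[{"dx":0.0008,"dy":-0.0001,"dz":0,"rx":0,"ry":0,"rz":0},{"dx":0,"dy":0,"dz":0,"rx":0,"ry":0,"rz":0},{"dx":0,"dy":0,"dz":0,"rx":0,"ry":0,"rz":0}]'; python3 -m handwheel '[{"dx":0.0008,"dy":-0.0001,"dz":0,"rx":0,"ry":0,"rz":0},{"dx":0,"dy":0,"dz":0,"rx":0,"ry":0,"rz":0},{"dx":0,"dy":0,"dz":0,"rx":0,"ry":0,"rz":0}]'
```

```text
t: 11.98
ee_pos: [0.4887, 0.228, 0.025]
ee_rot: [1.336, 1.122, -1.335]
ft_force: [-0.2, 1.1, 3.6]
width: 0.455
t: 12.23
ee_pos: [0.4892, 0.2277, 0.025]
ee_rot: [1.336, 1.122, -1.336]
ft_force: [-1.7, 1.2, 4.6]
width: 0.456
t: 12.48
ee_pos: [0.4898, 0.2275, 0.025]
ee_rot: [1.336, 1.122, -1.336]
ft_force: [-1.6, 1.0, 6.5]
width: 0.458
```

```bash
python3 -m handwheel '[{"dx":0.0008,"dy":-0.0001,"dz":0,"rx":0,"ry":0,"rz":0},{"dx":0,"dy":0,"dz":0,"rx":0,"ry":0,"rz":0},{"dx":0,"dy":0,"dz":0,"rx":0,"ry":0,"rz":0}]'; python3 -m handwheel '[{"dx":0.0008,"dy":-0.0001,"dz":0,"rx":0,"ry":0,"rz":0},{"dx":0,"dy":0,"dz":0,"rx":0,"ry":0,"rz":0},{"dx":0,"dy":0,"dz":0,"rx":0,"ry":0,"rz":0}]';  python3 -m handwheel '[{"dx":0.0002,"dy":0.001,"dz":0,"rx":0,"ry":0,"rz":0},{"dx":0,"dy":0,"dz":0,"rx":0,"ry":0,"rz":0},{"dx":0,"dy":0,"dz":0,"rx":0,"ry":0,"rz":0}]'
```

```text
t: 12.73
ee_pos: [0.4899, 0.2275, 0.025]
ee_rot: [1.336, 1.123, -1.338]
ft_force: [-4.4, 1.2, 9.0]
width: 0.456
t: 12.98
ee_pos: [0.49, 0.2274, 0.025]
ee_rot: [1.335, 1.124, -1.339]
ft_force: [-7.6, 3.4, 11.5]
width: 0.459
t: 13.23
ee_pos: [0.49, 0.2276, 0.025]
ee_rot: [1.333, 1.123, -1.34]
ft_force: [-6.5, -1.5, 13.5]
width: 0.455
```

```bash
python3 -m handwheel '[{"dx":0,"dy":0,"dz":0.0006,"rx":0,"ry":0,"rz":0},{"dx":0,"dy":0,"dz":0,"rx":0,"ry":0,"rz":0},{"dx":0,"dy":0,"dz":0,"rx":0,"ry":0,"rz":0}]'; python3 -m handwheel '[{"dx":0.0001,"dy":0.0006,"dz":0,"rx":0,"ry":0,"rz":0},{"dx":0,"dy":0,"dz":0,"rx":0,"ry":0,"rz":0},{"dx":0,"dy":0,"dz":0,"rx":0,"ry":0,"rz":0}]';  python3 -m handwheel '[{"dx":0.0001,"dy":0.0006,"dz":0,"rx":0,"ry":0,"rz":0},{"dx":0,"dy":0,"dz":0,"rx":0,"ry":0,"rz":0},{"dx":0,"dy":0,"dz":0,"rx":0,"ry":0,"rz":0}]'
```

```text
t: 13.48
ee_pos: [0.49, 0.2276, 0.0251]
ee_rot: [1.333, 1.123, -1.34]
ft_force: [-6.3, -0.4, 5.8]
width: 0.453
t: 13.73
ee_pos: [0.49, 0.2279, 0.0251]
ee_rot: [1.333, 1.123, -1.34]
ft_force: [-5.8, -2.7, 6.2]
width: 0.457
t: 13.98
ee_pos: [0.4901, 0.2284, 0.0251]
ee_rot: [1.333, 1.123, -1.34]
ft_force: [-6.5, -3.8, 7.6]
width: 0.458
```

```bash
for i in 1; do python3 -m handwheel '[{"dx":0.0001,"dy":0.0007,"dz":0,"rx":0,"ry":0,"rz":0},{"dx":0,"dy":0,"dz":0,"rx":0,"ry":0,"rz":0},{"dx":0,"dy":0,"dz":0,"rx":0,"ry":0,"rz":0}]'; done; python3 -m handwheel '[{"dx":0.0001,"dy":0.0007,"dz":0,"rx":0,"ry":0,"rz":0},{"dx":0,"dy":0,"dz":0,"rx":0,"ry":0,"rz":0},{"dx":0,"dy":0,"dz":0,"rx":0,"ry":0,"rz":0}]'; python3 -m handwheel '[{"dx":0.0001,"dy":0.0007,"dz":0,"rx":0,"ry":0,"rz":0},{"dx":0,"dy":0,"dz":0,"rx":0,"ry":0,"rz":0},{"dx":0,"dy":0,"dz":0,"rx":0,"ry":0,"rz":0}]'
```

```text
t: 14.23
ee_pos: [0.4902, 0.2291, 0.0251]
ee_rot: [1.333, 1.123, -1.34]
ft_force: [-6.1, -2.8, 7.0]
width: 0.456
t: 14.48
ee_pos: [0.4904, 0.2298, 0.0251]
ee_rot: [1.333, 1.123, -1.34]
ft_force: [-5.5, -3.0, 7.6]
width: 0.455
t: 14.73
ee_pos: [0.4905, 0.2305, 0.0251]
ee_rot: [1.333, 1.123, -1.34]
ft_force: [-6.2, -3.3, 6.8]
width: 0.462
```

```bash
python3 -m handwheel '[{"dx":0.0001,"dy":0.0007,"dz":0,"rx":0,"ry":0,"rz":0},{"dx":0,"dy":0,"dz":0,"rx":0,"ry":0,"rz":0},{"dx":0,"dy":0,"dz":0,"rx":0,"ry":0,"rz":0}]'; python3 -m handwheel '[{"dx":0.0001,"dy":0.0007,"dz":0,"rx":0,"ry":0,"rz":0},{"dx":0,"dy":0,"dz":0,"rx":0,"ry":0,"rz":0},{"dx":0,"dy":0,"dz":0,"rx":0,"ry":0,"rz":0}]'
```

```text
t: 14.98
ee_pos: [0.4905, 0.2307, 0.0251]
ee_rot: [1.332, 1.123, -1.34]
ft_force: [-6.8, -5.7, 8.1]
width: 0.454
t: 15.23
ee_pos: [0.4905, 0.2308, 0.0251]
ee_rot: [1.331, 1.122, -1.34]
ft_force: [-5.8, -9.7, 9.0]
width: 0.459
```

```bash
python3 - <<'E'
from rig import bot
from h import *
from scipy.spatial.transform import Rotation as R
s=bot.sense();print(s['ee_pos'],s['ft_force'],s['ft_torque'],R.from_rotvec(s['ee_rot']).as_matrix().round(4))
c=bot.camera_params('wrist');p,d=bot.grab_frame('wrist');cv2.imwrite('pics/w6.png',p);np.savez('pics/w6.npz',d=d,**c)
q=p[60:260,230:430];cv2.imwrite('pics/c6.png',cv2.resize(q,None,fx=3,fy=3,interpolation=cv2.INTER_CUBIC))
E
```

```text
[0.4905499  0.23082494 0.02514322] [-5.79855843 -9.68423294  9.00224443] [-1.73778379  0.99272012 -0.17455812] [[-0.0041  0.985  -0.1725]
 [-0.0034 -0.1726 -0.985 ]
 [-1.     -0.0034  0.004 ]]
```

View pics/c6.png

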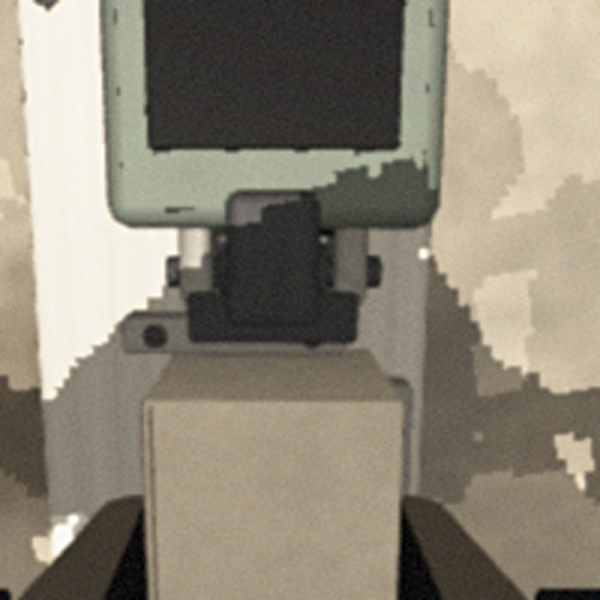

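The carton's end sits on the side stop and its right face on the back stop, edges parallel, with the guard up. Balancing the push and then a check.

```bash
python3 -m handwheel '[{"dx":0.0004,"dy":-0.0005,"dz":0.0003,"rx":0,"ry":0,"rz":0},{"dx":0,"dy":0,"dz":0,"rx":0,"ry":0,"rz":0},{"dx":0,"dy":0,"dz":0,"rx":0,"ry":0,"rz":0},{"dx":0,"dy":0,"dz":0,"rx":0,"ry":0,"rz":0}]'; python3 -m handwheel '[{"dx":0,"dy":0,"dz":0,"rx":0,"ry":0,"rz":0},{"dx":0,"dy":0,"dz":0,"rx":0,"ry":0,"rz":0},{"dx":0,"dy":0,"dz":0,"rx":0,"ry":0,"rz":0},{"dx":0,"dy":0,"dz":0,"rx":0,"ry":0,"rz":0},{"dx":0,"dy":0,"dz":0,"rx":0,"ry":0,"rz":0},{"dx":0,"dy":0,"dz":0,"rx":0,"ry":0,"rz":0}]'
```

```text
t: 15.62
ee_pos: [0.4905, 0.2308, 0.0252]
ee_rot: [1.331, 1.123, -1.341]
ft_force: [-6.1, -5.8, 6.0]
width: 0.456
t: 16.12
ee_pos: [0.4905, 0.2308, 0.0252]
ee_rot: [1.331, 1.123, -1.341]
ft_force: [-6.2, -6.6, 6.3]
width: 0.454
```

```bash
python3 -m handwheel '[{"dx":0.0004,"dy":-0.0001,"dz":0,"rx":0,"ry":0,"rz":0},{"dx":0,"dy":0,"dz":0,"rx":0,"ry":0,"rz":0},{"dx":0,"dy":0,"dz":0,"rx":0,"ry":0,"rz":0},{"dx":0,"dy":0,"dz":0,"rx":0,"ry":0,"rz":0}]' && python3 - <<'E'
from rig import bot
from h import *
R=np.array([[np.cos(-.174),np.sin(-.174)],[-np.sin(-.174),np.cos(-.174)]])
s=bot.sense();print(s['t'],'coder-frame F',R@np.array(s['ft_force'][:2]))
c=bot.camera_params('wrist');p,d=bot.grab_frame('wrist');P=cloud(c,d);m=(abs(P[...,2]-.058)<.012)&(abs(P[...,0]-.49)<.06)&(P[...,1]>.2)&(P[...,1]<.265)
m[245:]=False;q=P[m];q=q[q[:,2]>.052];A=np.c_[q[:,:2],np.ones(len(q))];k=np.linalg.lstsq(A,q[:,2],rcond=None)[0]
print('top z',np.median(q[:,2]),'tilt deg',np.degrees(k[:2]));L=q[:,:2]@R.T*1e3-[464,348];print('carton x',np.percentile(L[:,0],[1,99]),'ymax',np.percentile(L[:,1],99))
E
```

```text
t: 16.45
ee_pos: [0.4906, 0.2307, 0.0252]
ee_rot: [1.331, 1.123, -1.342]
ft_force: [-7.6, -5.0, 9.1]
width: 0.456
16.45 coder-frame F [-6.65307811 -6.27302436]
top z 0.05736181821944586 tilt deg [-0.32141156  0.83270662]
carton x [-50.28811222   8.66866171] ymax 0.04656775459532038
```

```bash
python3 -c "
from rig import bot
bot.hand_in();s=bot.sense();print(s['t'],s['ft_force'],s['width'])"
```

```text
the job is handed in; nothing more can be done
the job is handed in; nothing more can be done
```

I swung the guard lever fully up, then gripped the white carton with the magenta end and carried it over the green look-alike. I set it on the coder's plate and slid it against the back stop and then the side stop. I handed the job in at about 16.5 s with the grip still closed.

**Last checks before hand-in:**
- **Pressure:** the wrist force showed about 6.7 N towards the back stop and 6.3 N towards the side stop, some of it friction. About 9 N pressed down on the plate, and the grip was set to 15 N.
- **Seating:** the carton's end measured within 0.1 mm of my estimate of the side stop, which is itself good to about 2 mm. Its top was at 57.4 mm, against 58 mm expected.
- **Guard:** depth readings showed the raised tab up to about 63 mm, above the head, and nothing over the pocket. The pictures after that also showed it up.

**Weak or failed checks:**
- **Width and tilt:** the final readings across the carton's width (58.9 mm, against 42 mm) and of its tilt (up to 0.8°) are unreliable, because the fingers probably got into the depth points. For the back stop I relied on the contact force and the last picture, which showed the edges parallel.
- **First move:** this command was refused for its row format, so nothing moved and I retyped it.
- **Bystanders:** I never commanded a move near the cup, pad or timer, but I did not measure them again at the end.

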